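# Restock the sold crystal tower on a jewellery stall

## Task

A crystal tower has just been sold and stands in the customer's white tray, which leaves one of the three black display pads empty. Push the orange wedge, point first, fully home into the lane at the end of the stock rack so that it props the sprung brass keeper open and let go of it; then take the stock tower of the same colour as the sold one out of the rack and stand it upright in the middle of the empty pad. Leave the wedge in, so that the rack stays open for refilling, and leave everything else where it is.

Things in the scene. Friction and masses are not known exactly. Their poses are not given: they have to be found in the camera images.
- green_shown_mid (a point): SHOWN green tower, standing on one of the black pads or (if it is the one sold) in the white tray; a slim crystal tower standing upright, green: round black foot 42 mm across and 10 mm high, above it a round green shaft 22 mm across up to 62 mm, then a point; 78 mm tall, 80 g. The point is on its axis, half-way up (39 mm above its underside), z up
- red_shown_mid (a point): SHOWN red tower, standing on one of the black pads or (if it is the one sold) in the white tray; a slim crystal tower standing upright, red: round black foot 42 mm across and 10 mm high, above it a round red shaft 22 mm across up to 62 mm, then a point; 78 mm tall, 80 g. The point is on its axis, half-way up (39 mm above its underside), z up
- yellow_shown_mid (a point): SHOWN yellow tower, standing on one of the black pads or (if it is the one sold) in the white tray; a slim crystal tower standing upright, yellow: round black foot 42 mm across and 10 mm high, above it a round yellow shaft 22 mm across up to 62 mm, then a point; 78 mm tall, 80 g. The point is on its axis, half-way up (39 mm above its underside), z up
- green_stock_mid (a point): STOCK green tower, one of three in the stock rack, in any order; a slim crystal tower standing upright, green: round black foot 42 mm across and 10 mm high, above it a round green shaft 22 mm across up to 62 mm, then a point; 78 mm tall, 80 g. The point is on its axis, half-way up (39 mm above its underside), z up
- red_stock_mid (a point): STOCK red tower, one of three in the stock rack, in any order; a slim crystal tower standing upright, red: round black foot 42 mm across and 10 mm high, above it a round red shaft 22 mm across up to 62 mm, then a point; 78 mm tall, 80 g. The point is on its axis, half-way up (39 mm above its underside), z up
- yellow_stock_mid (a point): STOCK yellow tower, one of three in the stock rack, in any order; a slim crystal tower standing upright, yellow: round black foot 42 mm across and 10 mm high, above it a round yellow shaft 22 mm across up to 62 mm, then a point; 78 mm tall, 80 g. The point is on its axis, half-way up (39 mm above its underside), z up
- pad_a: one of three alike black display pads, 70 x 70 x 12 mm, fixed to the counter; two carry a tower, one is empty; origin at the centre of its underside, its top is 12 mm higher
- pad_b: one of three alike black display pads, 70 x 70 x 12 mm, fixed to the counter; two carry a tower, one is empty; origin at the centre of its underside, its top is 12 mm higher
- pad_c: one of three alike black display pads, 70 x 70 x 12 mm, fixed to the counter; two carry a tower, one is empty; origin at the centre of its underside, its top is 12 mm higher
- tray: the customer's white tray, 90 x 90 mm, fixed, floor 12 mm above the counter, rim 5 mm above the floor; holds the sold tower; origin at the centre of its underside
- rack: brown wooden stock rack, fixed; origin on the counter under the middle tower, x away from the robot, y along its row of three towers at y = -75, 0, +75 mm (x = 0). They stand in shallow pockets, undersides 12 mm above the counter, pocket rims 7 mm higher. Brass keeper teeth (tops 31 mm above the counter) hook over the +y edge of each foot: no tower lifts out while the keeper is closed
- lane_mouth (a point): mouth of the wedge lane at the rack's -y end, on the lane floor (12 mm above the counter; floor from 80 mm before to 65 mm beyond this point, 60 mm wide, then a stop); axes as the rack's, the lane runs along +x from here. On its -y side, 5 mm away, the straight face of a dark fixed post; on its +y side, 5 mm away when closed, the keeper's brass lug. Post, lug and stop tops 30 mm above the counter
- keeper (a joint): brass keeper bar with teeth, slides along the rack's +y; 0 = closed, sprung shut (1.4 N closed, 2.9 N at 12 mm), end at 0.016 m; the feet are free from about 0.009 m; the wedge, pushed home along the lane, holds it at about 0.012 m. Pushing the wedge takes about 5 to 15 N
- wedge_grip (a point): orange wedge, lying flat: body 22 mm wide, 16 mm high, -18 to +87 mm along x, tapering to a 4 mm wide tip; upright grip fin 28 (x) x 14 (y) mm, 16 to 56 mm above the underside. Site: middle of the fin, 36 mm up; x points to the tip. Straight -y face at y = -11 mm; +y side at +11 mm up to x = 42, then tapers to -7 mm. It goes in with its straight face along the post, until the tip meets the stop
- wedge_tip (a point): the middle of the wedge's tip, 8 mm above its underside (87 mm ahead of wedge_grip, 9 mm to its -y side)
- bangle_jade: bystander: pale green bangle ring lying flat, 72 mm across, 10 mm high; origin at the centre of its underside
- bangle_red: bystander: dark red bangle ring lying flat, 70 mm across, 10 mm high; origin at the centre of its underside
- calculator: bystander: black desk calculator, 145 x 105 x 22 mm; origin at the centre of its underside
- bowl: bystander: empty blue bowl, 90 mm across, 35 mm high; origin at the centre of its underside
- stone_egg: bystander: pink stone egg on a wooden foot, 65 mm high; origin at the centre of its underside
Not all that is in view belongs to the job. Leave any blue look-alike of the part that bears yellow_stock_mid alone. There is more than one size of the part that bears wedge_grip; the job needs the larger.

How it is judged:
By the outcome, as a careful person would: the job done as asked, in the order asked, and still so for the second after the job is handed in, with the robot touching nothing.
It also fails if it takes over 62 s, if anything falls off the work surface, if the arm or the gripper's body presses on something with over 40 N, if the wrist force passes 120 N, or if a joint passes its speed limit or range.

## Robot

A 6-joint arm with a two-finger parallel gripper is mounted at the origin on the work surface. World frame = base frame: x ahead of the robot, y to its left, z up, the work surface at z = 0. Lengths are in m, angles in degrees, forces in N, time in s.
With the tool pointing down it reaches from about 0.35 to 0.875 m from the base axis. Payload 4.2 kg.
Tool frame: the origin (TCP) lies between the finger pads; the fingertips stand 11 mm ahead of it and the grasp point (between the pads) lies 8 mm behind it; z points along the fingers, y is the direction in which the jaws open and shut (so a half turn about z gives the same grasp; the last joint's range is limited). The gripper opens to 87 mm and grips with 3 to 60 N. Pads are 19 mm wide; open, the fingers measure 117 mm over their backs; the gripper's body (75 mm by 190 mm) begins 51 mm behind the grasp point.
Start: joints at [78.415, 22.042, 0.453, 0, -68.411, -14.817], TCP at [0.278, 0.56, 0.234] pointing down, gripper open.
Joint ranges: [-179.83, 179.83], [-69.29, 118.12], [-61.27, 80.66], [-181.25, 117.63], [-171.15, -9.14], [-177.46, 177.46]. Speed limits (degrees/s): [159.86, 159.86, 180, 180, 180, 180].

## Interface

Orientations are given as a 3x3 rotation matrix whose columns are the frame's x, y, z axes.
In Python, from station import sense, capture, get_calibration, finish_job, search_frame, cut_out gives the robot as it stands.
- The arm moves only by the tool arm_command, never from a script. Its argument "rows" is a list of rows, each an object with "fingers": the opening in per cent of the stroke, from 0 (shut) to 100 (fully open); "travel": the shift along the tool's x, y, z in cm, a list of three; "roll": the turn about the tool's z in degrees. A call has 1 to 10 rows; each row is the pose to reach, as a shift and turn from the pose commanded when the call began, along the tool's axes at that moment; what a row does not reach only later rows make up. A row lasts 1/10 s, in which the tool goes at most 50 mm and 8.59 degrees, less where a joint would pass 70% of its speed; a pose out of reach is approached as far as the arm can. A call with a gripper value outside its range is refused whole. The fingers move at their own pace and stop on an object; the grip force is fixed at half the most. Time passes only in rows, so rows that repeat a pose let the fingers close. It gives the time, the measured TCP pose, the force and the opening at its end, in the units of the state.
- sense(): the state, without advancing time (a new reading comes with each control period).
- capture(name): name is "scene" or "top" or "wrist"; returns (picture, depth): 384x512x3 uint8, red, green, blue; 384x512 float32, m along the optical axis (not along the pixel's ray), 0 where there is no reading.
- get_calibration(name): a dict with "fov_y" (degrees; the focal length in pixels is half the picture's height over the tangent of half this angle, whatever the lens; pixels are square), "cx", "cy" (the principal point, pixels), "origin" and "attitude" of the camera in the world; the wrist camera has in their place "mount" (4x4, takes a point from camera to tool coordinates, whose origin is the TCP and whose axes are the flange's). Camera axes: x right, y down, z forward; pixel columns grow to the right and rows downward; lengths in m; the calibration is good to about 2 mm. A picture is of the moment at which its call begins: read the wrist's pose just before it. get_calibration takes no time and is no camera call.
- finish_job(): hands the job in, once; it reports no verdict.
Trained networks look in the newest picture that a camera, given by its name, has taken for a name from the list of things; names that differ only in an ending like _2 or _b are one class to them, and where a whole thing is asked for, a point or a joint stands for the part that bears it (a point fixed in the world has none). Each returns a list of dicts, best first, with "p" (0 to 1); they miss things now and then, are a little off and sometimes report something else, mostly with a low value. They report only what shows in the picture. A call takes as long as a camera call. They do not tell look-alikes from the thing itself.
- search_frame(camera, label): "position" ([x, y, z] in m, in world coordinates, good to about 4 mm: the middle of the surface that is visible of it).
- cut_out(camera, label): "mask" (384x512 bool, what is visible of it).
The state is a dict: "time_s": time; "joints": joint angles; "joint_velocities": joint speeds; "effort": joint torques, N m; "tcp_pos": TCP position; "ee_rot": TCP orientation; "wrist_force": force on the tool from outside, world axes, zero at the start; "moment": the same for the moment, N m; "gripper_width": opening from 0.0 (shut) to 1.0 (fully open).
Only numpy, scipy, OpenCV 4.12 (cv2) and the standard library are available. Lean on these libraries where they do the work, as an engineer would, in place of code of your own. Each camera call takes 0.05 s, during which the arm holds its last target. There are 200 camera calls.

## Working session

There is one attempt and no reset: what is moved stays moved. The work goes in short steps, Python scripts to look and compute and a tool call to move; the robot and the scene stay as the last step left them, time stands still between calls to the robot, and variables do not carry over. Pictures are saved under pics/ and viewed, about 8 in all and at most 12, crops included, and the job is handed in when it is done.

Besides the shell and the picture viewer there is one more tool, called after "Request:" as a command line: name --argument value ..., lists and objects as JSON in quotes. arm_command: Moves the arm, as the interface text tells. Its arguments: {"type":"object","properties":{"rows":{"type":"array","items":{"type":"object","properties":{"fingers":{"type":"number"},"travel":{"type":"array","items":{"type":"number"}},"roll":{"type":"number"}}}}},"required":["rows"]}

```bash
mkdir -p pics; ls
cat > h.py <<'E'
import numpy as np, cv2
from station import *
def K(n):
    c=get_calibration(n); f=192/np.tan(np.radians(c["fov_y"])/2); return c,f
def cloud(n,dep,st=None):
    c,f=K(n); v,u=np.mgrid[0:384,0:512]
    P=np.stack([(u-c["cx"])*dep/f,(v-c["cy"])*dep/f,dep],-1)
    if n=="wrist":
        M=np.array(c["mount"]); P=P@M[:3,:3].T+M[:3,3]
        return P@np.array(st["ee_rot"]).T+np.array(st["tcp_pos"])
    return P@np.array(c["attitude"]).T+np.array(c["origin"])
def save(n,p): cv2.imwrite("pics/"+n+".png",p[:,:,::-1])
E
python3 - <<'E'
from h import *
for n in ("scene","top"):
    p,d=capture(n); save(n,p); np.savez(n,p=p,d=d); c,f=K(n); print(n,c,f)
    for l in "wedge_grip,rack,tray,pad_a,keeper,green_stock_mid,red_stock_mid,yellow_stock_mid,green_shown_mid,red_shown_mid,yellow_shown_mid,lane_mouth,wedge_tip".split(","):
        print(l,[(np.round(r["position"],3).tolist(),round(r["p"],2)) for r in search_frame(n,l)])
print(sense())
a=np.hstack([cv2.imread("pics/scene.png"),cv2.imread("pics/top.png")])
E
```

```text
pics
scene {'fov_y': 57.211806917422905, 'cx': 256.9749140796999, 'cy': 191.04782995848515, 'origin': array([ 1.05617616, -0.12880308,  0.70350543]), 'attitude': array([[ 0.36295291,  0.72535612, -0.5849134 ],
       [ 0.93166504, -0.29346907,  0.21418719],
       [-0.016292  , -0.62268323, -0.78230439]])} 352.0665951405136
wedge_grip [([0.425, 0.164, 0.013], 0.83), ([0.42, 0.056, 0.013], 0.73), ([0.766, -0.069, 0.008], 0.69), ([0.768, -0.243, 0.016], 0.44), ([0.488, -0.35, 0.033], 0.3), ([0.638, 0.076, 0.028], 0.23)]
rack [([0.627, 0.056, 0.015], 0.73), ([0.488, -0.35, 0.035], 0.33)]
tray [([0.502, -0.184, 0.008], 0.8)]
pad_a [([0.629, -0.189, 0.012], 0.85), ([0.502, -0.35, 0.007], 0.68), ([0.59, -0.318, 0.012], 0.68)]
keeper [([0.64, 0.08, 0.029], 0.94)]
green_stock_mid [([0.617, 0.102, 0.036], 0.85)]
red_stock_mid [([0.604, 0.176, 0.034], 0.64), ([0.612, 0.098, 0.034], 0.3)]
yellow_stock_mid [([0.74, 0.047, 0.013], 0.67), ([0.624, 0.022, 0.03], 0.53)]
green_shown_mid [([0.494, -0.188, 0.03], 0.79)]
red_shown_mid [([0.489, -0.351, 0.036], 0.95), ([0.427, 0.167, 0.014], 0.49)]
yello
[... 1441 characters left out ...]
7333e-03,
       -6.84117542e+01, -1.48160435e+01]), 'joint_velocities': array([ 0.01156072, -0.04895652,  0.00574559,  0.00076972, -0.03094311,
        0.02678815]), 'effort': array([ 3.79822750e-04, -3.90470302e+01,  1.87622881e+01,  4.22455788e+00,
        1.55434798e-02, -1.97945596e-06]), 'tcp_pos': array([0.27789874, 0.55978963, 0.23354658]), 'ee_rot': array([[ 8.95701784e-01, -4.44655274e-01,  2.43525417e-05],
       [-4.44655273e-01, -8.95701784e-01, -3.98204663e-05],
       [ 3.95189954e-05,  2.48387767e-05, -9.99999999e-01]]), 'wrist_force': array([ 0.30158009, -0.73599285, -0.25985524]), 'moment': array([-0.00725959, -0.02859085,  0.00396535]), 'gripper_width': 0.9996956250653142}
```

View pics/scene.png

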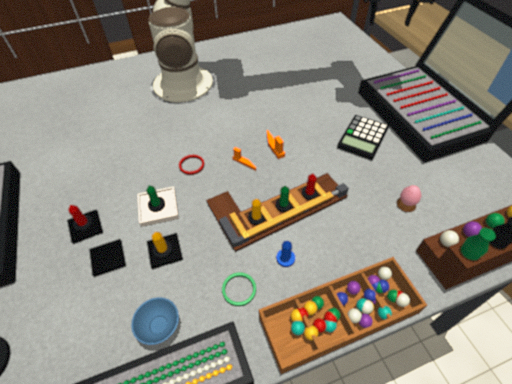

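View pics/top.png

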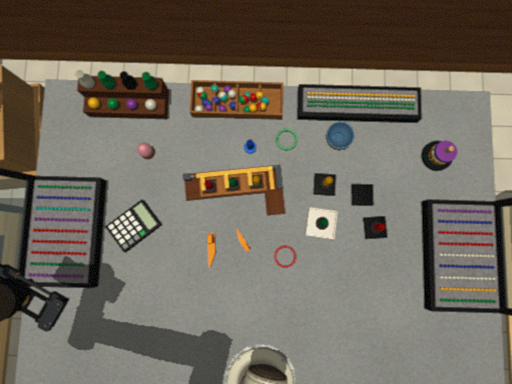

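Run:
```python
from h import *
for n in ("scene","top"):
    z=np.load(n+".npz"); P=cloud(n,z["d"]); p=z["p"]; capture(n)
    g=(np.abs(P[...,2])<.03)&(z["d"]>0)&(P[...,0]>.3)&(P[...,0]<.75)&(abs(P[...,1])<.4)
    A=np.c_[P[g][:,:2],np.ones(g.sum())]; print(n,"ground",np.linalg.lstsq(A,P[g][:,2],rcond=None)[0],np.median(P[g][:,2]))
    for l in ("wedge_grip","tray","pad_a","bangle_red"):
        for r in cut_out(n,l)[:4]:
            m=r["mask"]&(z["d"]>0); Q=P[m]; t=Q[Q[:,2]>np.median(Q[:,2])-.004]
            vu=np.argwhere(m).mean(0); 
            print(l,round(r["p"],2),m.sum(),vu.round(),"mean",Q.mean(0).round(3),"5-95",np.percentile(t,[2,98],axis=0).round(3).tolist())
```

```text
scene ground [ 0.00525537  0.00027628 -0.00048964] -0.00032460625310437585
wedge_grip 0.68 279 [146. 275.] mean [0.418 0.161 0.023] 5-95 [[0.356, 0.152, 0.012], [0.446, 0.172, 0.056]]
wedge_grip 0.61 220 [159. 241.] mean [0.423 0.06  0.015] 5-95 [[0.402, 0.042, 0.008], [0.457, 0.082, 0.042]]
wedge_grip 0.4 393 [219.  79.] mean [ 0.484 -0.354  0.041] 5-95 [[0.474, -0.365, 0.031], [0.49, -0.345, 0.086]]
tray 0.62 1001 [208. 157.] mean [ 0.498 -0.183  0.012] 5-95 [[0.444, -0.229, 0.009], [0.536, -0.139, 0.018]]
tray 0.22 508 [229.  85.] mean [ 0.493 -0.352  0.01 ] 5-95 [[0.449, -0.389, 0.008], [0.516, -0.32, 0.014]]
pad_a 0.89 976 [258. 106.] mean [ 0.589 -0.315  0.011] 5-95 [[0.554, -0.348, 0.009], [0.619, -0.282, 0.014]]
pad_a 0.87 572 [253. 165.] mean [ 0.624 -0.192  0.011] 5-95 [[0.584, -0.228, 0.008], [0.65, -0.16, 0.014]]
pad_a 0.63 438 [230.  84.] mean [ 0.494 -0.355  0.011] 5-95 [[0.451, -0.389, 0.008], [0.516, -0.321, 0.014]]
bangle_red 0.8 203 [165. 191.] mean [ 0.385 -0.071  0.007] 5-95 [[0.35, -0.103, 0.004], [0.416, -0.039, 0.011]]
bangle_red 0.32 603 [252. 164.] mean [ 0.6
[... 421 characters left out ...]
5 [[0.552, -0.349, 0.008], [0.617, -0.281, 0.018]]
tray 0.74 670 [223. 321.] mean [ 0.488 -0.181  0.013] 5-95 [[0.444, -0.227, 0.009], [0.532, -0.137, 0.02]]
tray 0.46 201 [247. 211.] mean [0.401 0.163 0.024] 5-95 [[0.353, 0.154, 0.014], [0.443, 0.173, 0.059]]
pad_a 0.83 219 [187. 321.] mean [ 0.605 -0.181  0.012] 5-95 [[0.581, -0.22, 0.008], [0.646, -0.159, 0.017]]
pad_a 0.75 478 [194. 363.] mean [ 0.583 -0.315  0.012] 5-95 [[0.552, -0.349, 0.008], [0.617, -0.281, 0.018]]
pad_a 0.66 303 [227. 374.] mean [ 0.479 -0.35   0.011] 5-95 [[0.445, -0.388, 0.008], [0.515, -0.321, 0.017]]
bangle_red 0.64 152 [256. 286.] mean [ 0.38  -0.073  0.008] 5-95 [[0.347, -0.104, 0.006], [0.412, -0.038, 0.014]]
```

Request:
arm_command --rows '[{"fingers":100,"travel":[36.3,30,-6.6],"roll":-26.4},{"fingers":100,"travel":[36.3,30,-6.6],"roll":-26.4},{"fingers":100,"travel":[36.3,30,-6.6],"roll":-26.4},{"fingers":100,"travel":[36.3,30,-6.6],"roll":-26.4},{"fingers":100,"travel":[36.3,30,-6.6],"roll":-26.4},{"fingers":100,"travel":[36.3,30,-6.6],"roll":-26.4},{"fingers":100,"travel":[36.3,30,-6.6],"roll":-26.4},{"fingers":100,"travel":[36.3,30,-6.6],"roll":-26.4},{"fingers":100,"travel":[36.3,30,-6.6],"roll":-26.4},{"fingers":100,"travel":[36.3,30,-6.6],"roll":-26.4}]'

```text
time_s: 2.9
tcp_pos: [0.4705, 0.1268, 0.3006]
ee_rot: [[1.0, -0.003, 0.002], [-0.003, -1.0, 0.0], [0.002, -0.0, -1.0]]
wrist_force: [0.4, -0.3, 0.7]
gripper_width: 0.999
```

Run:
```python
from h import *
print(get_calibration("wrist"))
s=sense(); p,d=capture("wrist"); save("w1",cv2.resize(p,(800,600))); np.savez("w1",p=p,d=d,R=s["ee_rot"],t=s["tcp_pos"])
print(s["tcp_pos"],s["ee_rot"],s["time_s"],s["joints"])
P=cloud("wrist",d,s); c=[P[i,j].round(3).tolist() for i in (5,192,378) for j in (5,256,506)]; print(c)
```

```text
{'fov_y': 63.84386026771838, 'cx': 255.39063428732968, 'cy': 187.67416627972565, 'mount': array([[ 6.06077673e-04, -9.57759119e-01, -2.87571041e-01,
         7.95223198e-02],
       [ 9.99999809e-01,  6.14136829e-04,  6.21843198e-05,
         9.71420575e-05],
       [ 1.17050368e-04, -2.87571023e-01,  9.57759308e-01,
        -1.52010523e-01],
       [ 0.00000000e+00,  0.00000000e+00,  0.00000000e+00,
         1.00000000e+00]])}
[0.47048089 0.12679857 0.30060405] [[ 9.99995022e-01 -2.72128737e-03  1.59702058e-03]
 [-2.72195385e-03 -9.99996209e-01  4.15301894e-04]
 [ 1.59588437e-03 -4.19646843e-04 -9.99998639e-01]] 2.9 [ 3.42481991e+01  5.83417844e+00 -1.16315588e+01  3.33811317e-02
 -7.24452375e+01  5.55858196e+01]
[[0.664, 0.453, -0.001], [0.663, 0.126, 0.001], [0.662, -0.2, -0.0], [0.409, 0.512, 0.001], [0.408, 0.126, 0.001], [0.407, -0.258, 0.0], [0.494, 0.178, 0.403], [0.497, 0.126, 0.405], [0.494, 0.075, 0.403]]
```

View pics/w1.png

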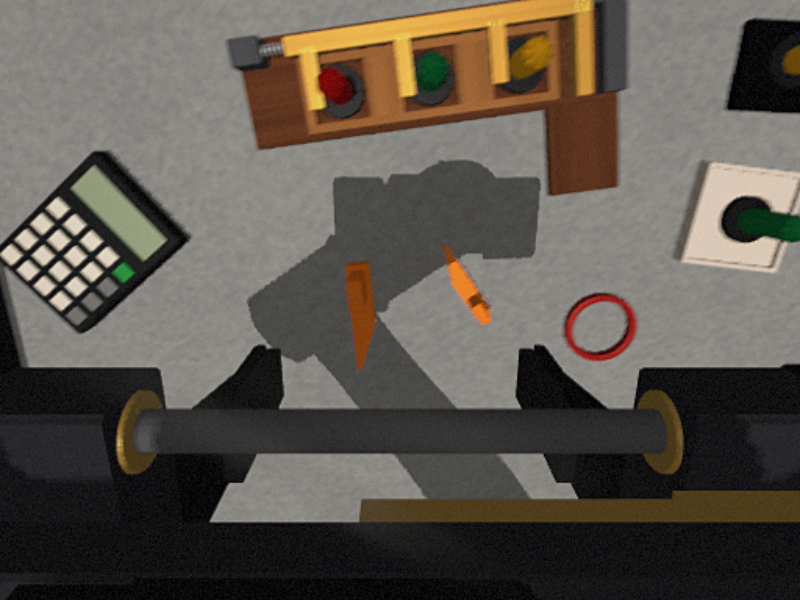

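Request:
arm_command --rows '[{"fingers":60,"travel":[6,14,8],"roll":0},{"fingers":60,"travel":[6,14,8],"roll":0},{"fingers":60,"travel":[6,14,8],"roll":0},{"fingers":60,"travel":[6,14,8],"roll":0},{"fingers":60,"travel":[6,14,8],"roll":0},{"fingers":60,"travel":[6,14,8],"roll":0}]'

```text
time_s: 3.55
tcp_pos: [0.5297, -0.0105, 0.2196]
ee_rot: [[1.0, -0.001, -0.0], [-0.001, -1.0, -0.0], [-0.0, 0.0, -1.0]]
wrist_force: [-1.1, -0.1, 0.8]
gripper_width: 0.617
```

Run:
```python
from h import *
from scipy.optimize import minimize
s=sense(); p,d=capture("wrist"); save("w2",cv2.resize(p,(800,600))); np.savez("w2",p=p,d=d,R=s["ee_rot"],t=s["tcp_pos"])
print(s["tcp_pos"],s["time_s"])
# wedge from w1
z=np.load("w1.npz"); st=dict(ee_rot=z["R"],tcp_pos=z["t"]); P=cloud("wrist",z["d"],st)
h=cv2.cvtColor(z["p"],cv2.COLOR_RGB2HSV)
m=((h[...,0]<16)&(h[...,1]>170)&(h[...,2]>70)&(P[...,0]<.47)&(P[...,0]>.3)&(P[...,1]>.13)&(P[...,1]<.2)).astype(np.uint8)
print("px",m.sum(),np.percentile(P[m>0],[1,99],axis=0).round(3).tolist())
c,f=K("wrist"); M=np.array(c["mount"])
def proj(W):
    T=(W-z["t"])@z["R"]; C=(T-M[:3,3])@M[:3,:3]
    return np.c_[C[:,0]/C[:,2]*f+c["cx"],C[:,1]/C[:,2]*f+c["cy"]]
body=[(-18,-11),(87,-11),(87,-7),(42,11),(-18,11)]; fin=[(-14,-7),(14,-7),(14,7),(-14,7)]
S=4
big=cv2.resize(m*255,None,fx=S,fy=S,interpolation=cv2.INTER_LINEAR)>127
def mask(q):
    o=np.zeros((384*S,512*S),np.uint8); a=np.radians(q[2]); R=np.array([[np.cos(a),-np.sin(a)],[np.sin(a),np.cos(a)]])
    for pts,z0,z1 in ((body,0,16),(fin,16,56)):
        xy=np.array(pts)/1000@R.T+q[:2]
        W=np.vstack([np.c_[xy,np.full(len(xy),zz/1000)] for zz in (z0,z1)])
        U=(proj(W)+.5)*S-.5
        cv2.fillConvexPoly(o,cv2.convexHull(U.astype(np.float32)).round().astype(np.int32),1)
    return o>0
cost=lambda q:1-(mask(q)&big).sum()/(mask(q)|big).sum()
best=min((minimize(cost,[x,.163,a],method="Nelder-Mead",options=dict(initial_simplex=np.array([[x,.163,a],[x+.01,.163,a],[x,.17,a],[x,.163,a+8]]))) for x in (.42,.43) for a in (172,180,188)),key=lambda r:r.fun)
print("wedge",best.x,best.fun)
t=P[(m>0)&(P[...,2]>.05)]; print("fin top",len(t),t.mean(0),np.percentile(t,[2,98],axis=0))
```

```text
[ 0.52973163 -0.01048335  0.21958325] 3.55
px 796 [[0.347, 0.153, -0.0], [0.447, 0.175, 0.058]]
wedge [4.29013160e-01 1.64852963e-01 1.84469112e+02] 0.1289924605894448
fin top 177 [0.43020003 0.16531144 0.05615828] [[0.41678732 0.15988711 0.05159411]
 [0.44293596 0.17129324 0.05806868]]
```

View pics/w2.png

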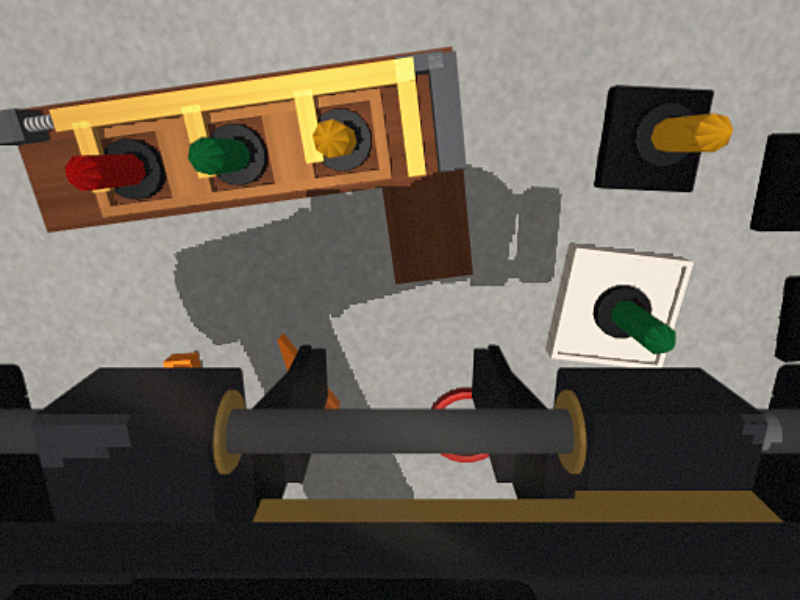

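```bash
python3 - <<'E'
from h import *
z=np.load("w2.npz"); st=dict(ee_rot=z["R"],tcp_pos=z["t"]); P=cloud("wrist",z["d"],st); p=z["p"]
h=cv2.cvtColor(p,cv2.COLOR_RGB2HSV).astype(int); H,S,V=h[...,0],h[...,1],h[...,2]
X,Y,Z=P[...,0],P[...,1],P[...,2]; rows=np.mgrid[0:384,0:512][0]; ok=rows<225
yel=ok&(H>=17)&(H<32)&(S>120)&(V>140)&(abs(Z-.030)<.005)
def tls(Q): q=Q-Q.mean(0); u,s,v=np.linalg.svd(q,full_matrices=False); return v[0]
# floor arm
def rect(m,n):
    m=cv2.morphologyEx(m.astype(np.uint8),cv2.MORPH_OPEN,np.ones((3,3)))
    k,l,stt,_=cv2.connectedComponentsWithStats(m); i=1+np.argmax(stt[1:,4]); Q=P[l==i]
    r=cv2.minAreaRect((Q[:,:2]*1000).astype(np.float32)); print(n,len(Q),np.median(Q[:,2]).round(4),r); return Q
br=ok&((H<16)|(H>170))&(S>90)
rect(br&(abs(Z-.012)<.004)&(Y<.02)&(X<.625),"floor")
print("bar tops z",np.median(Z[yel]))
Q=P[yel]; 
rect(yel,"keeper")
gray=ok&(S<60)&(abs(Z-.030)<.004)&(Y<0)&(X>.55)
rect(gray,"post"); print(np.median(p[gray],axis=0))
# towers: feet
for n in ("green_stock_mid","yellow_stock_mid","red_stock_mid","keeper"):
    capture("wrist") if n[0]=="g" else 0
    print(n,[(np.round(r["position"],4).tolist(),round(r["p"],2)) for r in search_frame("wrist",n)])
# shaft fits: top of tower points z>.06
for nm,cond in (("green",(H>50)&(H<85)&(S>120)),("yellow",(H>16)&(H<30)&(S>140)),("red",((H<8)|(H>170))&(S>150))):
    m=ok&cond&(Z>.045)&(Y<.3)&(Y>-.02)&(X>.55); 
    if m.sum(): 
        t=P[m]; tip=t[t[:,2]>.082]; print(nm,m.sum(),tip.mean(0).round(4) if len(tip) else None, t[:,2].max().round(3))
# edge profile along rows in the lane at rack-ish
for r in (60,75,90,105): 
    cs=range(255,300,3); print(r,[(int(c),Y[r,c].round(4),X[r,c].round(3),Z[r,c].round(3),*p[r,c]) for c in cs][:0])
E
python3 - <<'E'
import sys; sys.path.insert(0,'.')
E
```

```text
floor 4046 0.0128 ((568.9063110351562, -20.916606903076172), (114.55152130126953, 77.14464569091797), 7.38627815246582)
bar tops z 0.031680990170714934
keeper 4844 0.0317 ((613.5899658203125, 96.69554138183594), (74.1410140991211, 243.542724609375), 7.495796203613281)
post 1458 0.0307 ((632.0074462890625, -38.284934997558594), (75.37184143066406, 27.290218353271484), 7.711674690246582)
[ 99.  98. 100.]
green_stock_mid [([0.6052, 0.0955, 0.0284], 0.8)]
yellow_stock_mid [([0.615, 0.0282, 0.0196], 0.82), ([0.4477, 0.1607, 0.0137], 0.39), ([0.6153, -0.1874, 0.0314], 0.24)]
red_stock_mid [([0.3982, -0.0607, 0.0106], 0.73), ([0.6174, -0.1896, 0.0348], 0.7), ([0.5973, 0.1665, 0.0322], 0.68)]
keeper [([0.6386, 0.0774, 0.031], 0.84)]
green 638 [0.6058 0.0955 0.1032] 0.372
yellow 525 [0.614  0.0206 0.1464] 0.372
red 767 [0.5965 0.1683 0.0976] 0.372
60 []
75 []
90 []
105 []
```

Run:
```python
from h import *
z=np.load("w2.npz"); st=dict(ee_rot=z["R"],tcp_pos=z["t"]); P=cloud("wrist",z["d"],st); p=z["p"]
h=cv2.cvtColor(p,cv2.COLOR_RGB2HSV).astype(int); H,S,V=h[...,0],h[...,1],h[...,2]
Z=P[...,2]; ok=np.mgrid[0:384,0:512][0]<225
yel=ok&(H>=17)&(H<32)&(S>120)&(V>140)&(abs(Z-.031)<.005); gray=ok&(S<60)&(abs(Z-.030)<.004)&(P[...,1]<.03)&(P[...,0]>.55)
br=ok&((H<16)|(H>170))&(S>90)&(abs(Z-.012)<.005)
# towers
for nm,c in (("green",(H>50)&(H<85)&(S>120)),("yellow",(H>16)&(H<30)&(S>140)),("red",((H<8)|(H>170))&(S>150))):
    m=ok&c&(Z>.075)&(Z<.095)&(P[...,1]<.3)&(P[...,1]>-.02)&(P[...,0]>.55); t=P[m]; print(nm,len(t),t.mean(0).round(4),t[t[:,2]>.085].mean(0).round(4))
# image-line approach: keeper bar, post face edges. lines fitted to mask boundary converted at z=.030
a=np.radians(7.5); R=np.array([[np.cos(a),-np.sin(a)],[np.sin(a),np.cos(a)]])
L=(P[...,:2]-np.array([.605,.0955]))@R*1000
for n,m in (("lug",yel&(L[...,1]<-95)),("post",gray)):
    q=L[m]; print(n,len(q),np.percentile(q,[1,99],axis=0).round(1).tolist())
    for x0 in range(-50,60,10):
        s=q[abs(q[:,0]-x0)<5]
        if len(s)>10: print(x0,len(s),np.percentile(s[:,1],[2,98]).round(1))
q=L[br&(L[...,1]<-90)]
for x0 in range(-120,60,15):
    s=q[abs(q[:,0]-x0)<5]
    if len(s)>10: print("fl",x0,len(s),np.percentile(s[:,1],[2,98]).round(1))
print("floor x",np.percentile(q[:,0],[1,99]))
```

```text
green 394 [0.6055 0.1016 0.0806] [0.6054 0.1032 0.0871]
yellow 408 [0.6152 0.0289 0.0806] [0.6151 0.0295 0.0872]
red 385 [0.596  0.1749 0.0806] [0.596  0.1771 0.0871]
lug 1036 [[-27.4, -121.5], [45.2, -95.8]]
-30 37 [-121.5 -110.3]
-20 111 [-121.4 -109.9]
-10 111 [-121.4 -110. ]
0 115 [-121.4 -110. ]
10 116 [-121.2 -110.1]
20 119 [-121.3 -109.9]
30 168 [-121.3  -96.5]
40 239 [-121.   -95.4]
50 20 [-120.   -95.8]
post 1472 [[-27.4, -149.5], [46.6, -122.7]]
-30 55 [-149.4 -132.4]
-20 171 [-149.3 -131.7]
-10 170 [-149.2 -131.9]
0 177 [-149.2 -131.7]
10 184 [-149.3 -131.8]
20 185 [-149.4 -131.8]
30 194 [-149.5 -131.8]
40 283 [-149.2 -122.7]
50 53 [-146.1 -112.9]
fl -105 317 [-148.6  -91.3]
fl -90 426 [-371.4  -91.4]
fl -75 436 [-368.6  -91.3]
fl -60 464 [-370.1  -91.3]
fl -45 488 [-371.9  -91.3]
fl -30 344 [-149.1  -91.9]
fl -15 177 [-266.   -98.4]
fl 0 199 [-311.2  -98.3]
fl 15 188 [-131.2  -98.2]
fl 30 172 [-131.4  -97.8]
fl 45 35 [-148.3  -90.7]
floor x [-107.9058039    50.61882088]
```

Request:
arm_command --rows '[{"fingers":55,"travel":[-10,-17.5,9],"roll":-4.5},{"fingers":55,"travel":[-10,-17.5,9],"roll":-4.5},{"fingers":55,"travel":[-10,-17.5,9],"roll":-4.5},{"fingers":55,"travel":[-10,-17.5,9],"roll":-4.5},{"fingers":55,"travel":[-10,-17.5,9],"roll":-4.5},{"fingers":55,"travel":[-10,-17.5,9],"roll":-4.5},{"fingers":55,"travel":[-10,-17.5,13],"roll":-4.5},{"fingers":55,"travel":[-10,-17.5,16.5],"roll":-4.5},{"fingers":55,"travel":[-10,-17.5,18.6],"roll":-4.5},{"fingers":55,"travel":[-10,-17.5,18.6],"roll":-4.5}]'

```text
time_s: 4.85
tcp_pos: [0.4286, 0.1633, 0.0317]
ee_rot: [[0.997, 0.078, -0.004], [0.078, -0.997, -0.003], [-0.004, 0.003, -1.0]]
wrist_force: [-0.1, -0.4, 1.0]
gripper_width: 0.552
```

Request:
arm_command --rows '[{"fingers":5,"travel":[0,0,0],"roll":0},{"fingers":5,"travel":[0,0,0],"roll":0},{"fingers":5,"travel":[0,0,0],"roll":0},{"fingers":5,"travel":[0,0,0],"roll":0},{"fingers":5,"travel":[0,0,0],"roll":0},{"fingers":5,"travel":[0,0,0],"roll":0}]'

```text
time_s: 5.45
tcp_pos: [0.4299, 0.1649, 0.034]
ee_rot: [[0.997, 0.079, 0.001], [0.079, -0.997, 0.001], [0.001, -0.001, -1.0]]
wrist_force: [-0.6, 0.3, 2.5]
gripper_width: 0.161
```

Request:
arm_command --rows '[{"fingers":5,"travel":[0,0,-5],"roll":0},{"fingers":5,"travel":[0,0,-10],"roll":8},{"fingers":5,"travel":[1,4,-10],"roll":16},{"fingers":5,"travel":[2,8,-10],"roll":24},{"fingers":5,"travel":[3,12,-10],"roll":32},{"fingers":5,"travel":[4,16,-10],"roll":40},{"fingers":5,"travel":[5,19,-10],"roll":48},{"fingers":5,"travel":[5.55,20.9,-10],"roll":56},{"fingers":5,"travel":[5.55,20.9,-10],"roll":64},{"fingers":5,"travel":[5.55,20.9,-10],"roll":72}]'

```text
time_s: 6.45
tcp_pos: [0.501, -0.0403, 0.1331]
ee_rot: [[0.375, -0.927, -0.001], [-0.927, -0.375, -0.0], [-0.0, 0.001, -1.0]]
wrist_force: [-0.2, 0.3, -0.3]
gripper_width: 0.16
```

Request:
arm_command --rows '[{"fingers":5,"travel":[0,0,0],"roll":8.5},{"fingers":5,"travel":[0,0,0],"roll":17},{"fingers":5,"travel":[0,0,0],"roll":25.5},{"fingers":5,"travel":[0,0,0],"roll":34},{"fingers":5,"travel":[0,0,0],"roll":42.5},{"fingers":5,"travel":[0,0,0],"roll":51},{"fingers":5,"travel":[0,0,0],"roll":59.5},{"fingers":5,"travel":[0,0,0],"roll":68},{"fingers":5,"travel":[0,0,0],"roll":76.5},{"fingers":5,"travel":[0,0,0],"roll":85}]'

```text
time_s: 7.45
tcp_pos: [0.5009, -0.0393, 0.1333]
ee_rot: [[-0.89, -0.456, -0.001], [-0.456, 0.89, -0.0], [0.001, 0.0, -1.0]]
wrist_force: [-0.2, 0.4, -0.6]
gripper_width: 0.159
```

Request:
arm_command --rows '[{"fingers":5,"travel":[0,0,0],"roll":8},{"fingers":5,"travel":[0,0,0],"roll":16},{"fingers":5,"travel":[0,0,0],"roll":20},{"fingers":5,"travel":[0,0,0],"roll":20},{"fingers":5,"travel":[0,0,0],"roll":20}]'

```text
time_s: 7.95
tcp_pos: [0.5011, -0.0393, 0.1334]
ee_rot: [[-0.991, -0.132, -0.0], [-0.132, 0.991, -0.0], [0.0, 0.0, -1.0]]
wrist_force: [-0.7, -0.4, -0.9]
gripper_width: 0.157
```

Run:
```python
from h import *
s=sense(); p,d=capture("wrist"); save("w3",cv2.resize(p,(800,600))); np.savez("w3",p=p,d=d,R=s["ee_rot"],t=s["tcp_pos"])
print(s["tcp_pos"],s["ee_rot"].round(4),s["time_s"],s["joints"].round(1),s["gripper_width"])
```

```text
[ 0.50112392 -0.0393423   0.13340585] [[-9.912e-01 -1.320e-01 -5.000e-04]
 [-1.320e-01  9.912e-01 -1.000e-04]
 [ 5.000e-04  0.000e+00 -1.000e+00]] 7.95 [ 14.   16.1 -24.5  -0.  -49.4 -96.5] 0.15713172755655772
```

View pics/w3.png

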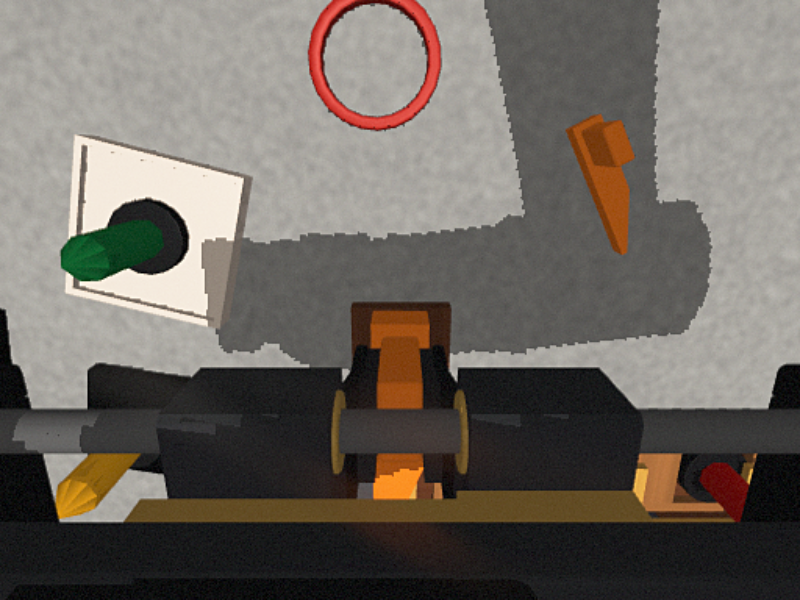

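Run:
```python
from h import *
a=np.radians(7.5); R=np.array([[np.cos(a),-np.sin(a)],[np.sin(a),np.cos(a)]])
for n in ("w2","w3"):
    z=np.load(n+".npz"); P=cloud("wrist",z["d"],dict(ee_rot=z["R"],tcp_pos=z["t"])); h=cv2.cvtColor(z["p"],cv2.COLOR_RGB2HSV).astype(int)
    L=(P[...,:2]-np.array([.605,.0955]))@R*1000
    m=((h[...,0]<16)|(h[...,0]>170))&(h[...,1]>90)&(abs(P[...,2]-.012)<.004)&(L[...,1]>-160)&(L[...,1]<-80)
    q=L[m]
    for x0 in (-105,-102,-99,-90):
        s=q[abs(q[:,0]-x0)<2]
        if len(s)>10: print(n,x0,len(s),np.percentile(s[:,1],[1,99]).round(1))
    print(np.percentile(q[:,0],1), np.median(P[m][:,2]))
    # white tray
    w=(h[...,1]<40)&(h[...,2]>200)&(abs(P[...,0]-.49)<.08)&(abs(P[...,1]+.18)<.08); print("tray",w.sum(),P[w].mean(0))
    rd=((h[...,0]<8)|(h[...,0]>170))&(h[...,1]>140)&(P[...,2]<.02)&(P[...,0]<.45)&(P[...,1]<0); print("bangle",rd.sum(),P[rd].mean(0) if rd.any() else 0)
for n in ("scene","top"):
    p,d=capture(n); P=cloud(n,d); h=cv2.cvtColor(p,cv2.COLOR_RGB2HSV).astype(int); H,S,V=h[...,0],h[...,1],h[...,2]; np.savez(n+"2",p=p,d=d)
    L=(P[...,:2]-np.array([.605,.0955]))@R*1000; Z=P[...,2]
    yel=(H>=17)&(H<32)&(S>120)&(abs(Z-.03)<.006)&(L[...,1]<-100)&(abs(L[...,0])<60)&(L[...,1]>-140)
    gr=(S<70)&(abs(Z-.03)<.005)&(L[...,1]<-115)&(L[...,1]>-160)&(abs(L[...,0])<60)
    for nm,m in (("lug",yel),("post",gr)):
        q=L[m]; print(n,nm,len(q),np.percentile(q,[3,97],axis=0).round(1).tolist() if len(q) else 0)
    o=(H<16)&(S>170)&(Z>.1)&(P[...,0]>.45); q=L[o]; print("wedge held",o.sum(),np.percentile(np.c_[q,P[o][:,2]*1000],[2,98],axis=0).round(1).tolist() if o.sum() else 0)
    cv2.imwrite("pics/%s2.png"%n,cv2.resize(p[100:230,180:340] if n=="scene" else p[140:250,200:320],None,fx=4,fy=4)[:,:,::-1])
```

```text
w2 -105 156 [-148.   -90.2]
w2 -102 161 [-148.4  -90.4]
w2 -99 163 [-148.6  -89.9]
w2 -90 163 [-148.1  -89.8]
-274.17312934125016 0.012754858362564292
tray 3487 [ 0.49217376 -0.17822377  0.0138602 ]
bangle 282 [ 0.38522331 -0.0617949   0.00988294]
w3 -105 117 [-148.7  -89.7]
w3 -102 106 [-148.7  -90.5]
w3 -99 99 [-148.8  -90.4]
w3 -90 96 [-149.   -90.1]
-270.97459490561766 0.011183005960862767
tray 6180 [ 0.48083787 -0.18166601  0.01375029]
bangle 1966 [ 0.38233112 -0.06893065  0.01014757]
scene lug 188 [[-26.1, -123.0], [44.9, -102.2]]
scene post 266 [[-25.6, -150.9], [46.5, -125.9]]
wedge held 360 [[-124.9, -281.3, 100.1], [418.0, 261.7, 703.5]]
top lug 95 [[-18.2, -122.7], [44.3, -102.6]]
top post 102 [[-6.9, -150.5], [45.8, -129.3]]
wedge held 234 [[296.4, 194.9, 100.1], [357.4, 445.6, 110.4]]
```

Request:
arm_command --rows '[{"fingers":5,"travel":[0,0,4],"roll":0},{"fingers":5,"travel":[0,0,7],"roll":0},{"fingers":5,"travel":[0,0,8.65],"roll":0},{"fingers":5,"travel":[0,0,8.65],"roll":0},{"fingers":5,"travel":[0,0,8.65],"roll":0}]'

```text
time_s: 8.6
tcp_pos: [0.5015, -0.0393, 0.0469]
ee_rot: [[-0.991, -0.131, -0.0], [-0.131, 0.991, -0.0], [0.0, -0.0, -1.0]]
wrist_force: [0.1, -0.4, -0.7]
gripper_width: 0.158
```

Run:
```python
from h import *
s=sense();print(s["tcp_pos"],s["wrist_force"])
a=np.radians(7.5); R=np.array([[np.cos(a),-np.sin(a)],[np.sin(a),np.cos(a)]])
print("tcp rack",(s["tcp_pos"][:2]-np.array([.605,.0955]))@R*1000)
p,d=capture("scene"); P=cloud("scene",d); h=cv2.cvtColor(p,cv2.COLOR_RGB2HSV).astype(int); H,S,V=h[...,0],h[...,1],h[...,2]
L=(P[...,:2]-np.array([.605,.0955]))@R*1000; Z=P[...,2]
o=(H<16)&(S>170)&(Z>.023)&(Z<.033)&(L[...,0]>-160)&(L[...,0]<0)&(abs(L[...,1]+120)<25); q=np.c_[L[o],Z[o]*1000]; print(o.sum())
for x0 in range(-100,-25,10):
    s=q[abs(q[:,0]-x0)<5]
    if len(s)>3: print(x0,len(s),np.percentile(s[:,1],[3,97]).round(1),np.median(s[:,2]).round(1))
print(np.percentile(q[:,0],[0,1,99,100]))
cv2.imwrite("pics/s3.png",cv2.resize(p[120:270,180:340],None,fx=4,fy=4)[:,:,::-1])
```

```text
[ 0.50149941 -0.03931247  0.04689589] [ 0.06940568 -0.41176969 -0.71809792]
tcp rack [-120.21168306 -120.14959421]
134
-100 30 [-132.7 -111.5] 30.8
-90 30 [-132.4 -111.4] 31.4
-80 29 [-132.6 -112.4] 31.2
-70 11 [-132.6 -113.2] 31.2
-60 6 [-133.2 -131.3] 29.6
-50 6 [-132.7 -131.2] 28.5
-40 6 [-132.7 -126.6] 29.1
[-113.38742275 -111.99991743  -32.39451237  -31.71153826]
```

View pics/s3.png

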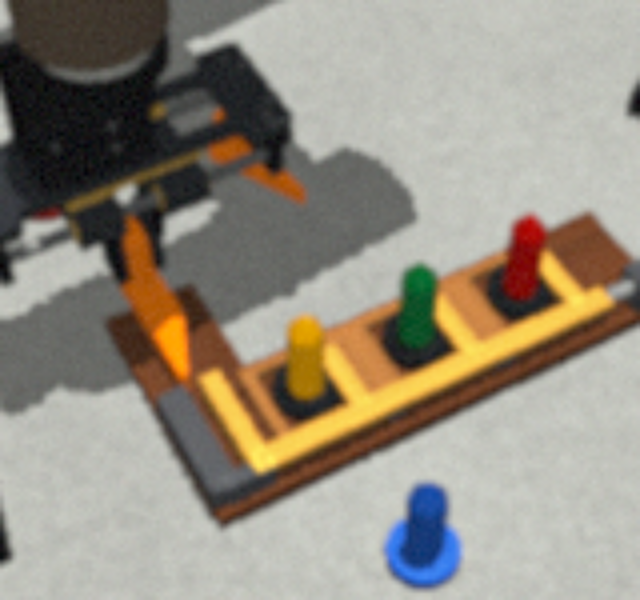

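Run:
```python
from h import *
a=np.radians(7.5); R=np.array([[np.cos(a),-np.sin(a)],[np.sin(a),np.cos(a)]])
for n in ("scene","top"):
    p,d=capture(n)
    P=cloud(n,d); h=cv2.cvtColor(p,cv2.COLOR_RGB2HSV).astype(int); H,S,V=h[...,0],h[...,1],h[...,2]
    L=(P[...,:2]-np.array([.605,.0955]))@R*1000; Z=P[...,2]
    g=(S<80)&(abs(Z-.03)<.006)&(L[...,1]<-115)&(L[...,1]>-160)
    y=(H>=17)&(H<32)&(S>120)&(abs(Z-.03)<.006)&(L[...,1]<-100)&(L[...,1]>-140)
    o=(H<16)&(S>170)&(Z>.021)&(Z<.033)&(abs(L[...,1]+120)<25)
    for x0 in range(-115,40,10):
        r=[]
        for m in (g,y,o):
            s=L[m&(abs(L[...,0]-x0)<5)][:,1]; r.append((len(s),s.min().round(1),s.max().round(1)) if len(s) else 0)
        print(n,x0,r)
```

```text
scene -115 [0, 0, (4, np.float64(-131.7), np.float64(-111.7))]
scene -105 [0, 0, (25, np.float64(-132.4), np.float64(-111.0))]
scene -95 [0, 0, (27, np.float64(-132.8), np.float64(-110.8))]
scene -85 [0, 0, (31, np.float64(-132.9), np.float64(-110.5))]
scene -75 [0, (7, np.float64(-128.7), np.float64(-114.5)), (16, np.float64(-132.7), np.float64(-112.7))]
scene -65 [0, (21, np.float64(-129.8), np.float64(-114.8)), (5, np.float64(-132.8), np.float64(-131.6))]
scene -55 [0, (16, np.float64(-129.9), np.float64(-118.8)), (6, np.float64(-132.6), np.float64(-131.2))]
scene -45 [0, (9, np.float64(-129.6), np.float64(-123.9)), (4, np.float64(-132.8), np.float64(-131.9))]
scene -35 [0, (3, np.float64(-129.9), np.float64(-127.4)), (6, np.float64(-132.6), np.float64(-129.4))]
scene -25 [(28, np.float64(-150.5), np.float64(-133.3)), (20, np.float64(-122.8), np.float64(-111.1)), 0]
scene -15 [(28, np.float64(-151.1), np.float64(-133.7)), (19, np.float64(-123.6), np.float64(-111.0)), 0]
scene -5 [(32, np.float64(-150.8), np.float64(-133.0)), (21, np.float64(-123.3), np.float64(-111.1)), 0]
scene 5
[... 756 characters left out ...]
), np.float64(-111.0)), (1, np.float64(-98.2), np.float64(-98.2))]
top -5 [(18, np.float64(-150.6), np.float64(-133.6)), (12, np.float64(-121.7), np.float64(-111.5)), (1, np.float64(-96.1), np.float64(-96.1))]
top 5 [(17, np.float64(-151.0), np.float64(-135.0)), (12, np.float64(-123.0), np.float64(-112.4)), (1, np.float64(-97.1), np.float64(-97.1))]
top 15 [(20, np.float64(-149.2), np.float64(-132.9)), (10, np.float64(-121.0), np.float64(-110.9)), (1, np.float64(-98.5), np.float64(-98.5))]
top 25 [(18, np.float64(-150.5), np.float64(-134.0)), (12, np.float64(-122.0), np.float64(-111.3)), 0]
top 35 [(18, np.float64(-151.1), np.float64(-125.8)), (22, np.float64(-122.8), np.float64(-100.6)), 0]
```

Request:
arm_command --rows '[{"fingers":5,"travel":[-0.3,0.06,0],"roll":0},{"fingers":5,"travel":[-0.8,0.06,0.03],"roll":0},{"fingers":5,"travel":[-1.4,0.06,0.03],"roll":0},{"fingers":5,"travel":[-2,0.06,0.03],"roll":0},{"fingers":5,"travel":[-2,0.06,0.03],"roll":0}]'

```text
time_s: 9.25
tcp_pos: [0.5214, -0.0364, 0.0464]
ee_rot: [[-0.992, -0.13, -0.001], [-0.13, 0.992, -0.0], [0.001, -0.0, -1.0]]
wrist_force: [-0.3, -1.5, -2.1]
gripper_width: 0.158
```

Request:
arm_command --rows '[{"fingers":5,"travel":[-0.6,0,0],"roll":0},{"fingers":5,"travel":[-1.2,0,0],"roll":0},{"fingers":5,"travel":[-1.8,0,0],"roll":0},{"fingers":5,"travel":[-2.4,0,0],"roll":0},{"fingers":5,"travel":[-3,-0.03,0],"roll":0},{"fingers":5,"travel":[-3,-0.03,0],"roll":0}]'

```text
time_s: 9.85
tcp_pos: [0.5527, -0.0324, 0.0468]
ee_rot: [[-0.991, -0.131, 0.002], [-0.131, 0.991, 0.0], [-0.002, -0.0, -1.0]]
wrist_force: [-0.3, -3.5, -2.8]
gripper_width: 0.159
```

Request:
arm_command --rows '[{"fingers":5,"travel":[-0.5,0,0],"roll":0},{"fingers":5,"travel":[-1,-0.01,0],"roll":0},{"fingers":5,"travel":[-1.4,-0.02,0],"roll":0},{"fingers":5,"travel":[-1.8,-0.03,0],"roll":0},{"fingers":5,"travel":[-2.0,-0.03,0],"roll":0},{"fingers":5,"travel":[-2.0,-0.03,0],"roll":0}]'

```text
time_s: 10.45
tcp_pos: [0.569, -0.0305, 0.0464]
ee_rot: [[-0.992, -0.13, -0.005], [-0.13, 0.992, -0.001], [0.005, 0.0, -1.0]]
wrist_force: [-5.9, -2.5, 0.0]
gripper_width: 0.159
```

Request:
arm_command --rows '[{"fingers":5,"travel":[-0.1,0,0],"roll":0},{"fingers":5,"travel":[-0.2,0,0],"roll":0},{"fingers":5,"travel":[-0.2,0,0],"roll":0}]'

```text
time_s: 10.75
tcp_pos: [0.569, -0.0306, 0.0462]
ee_rot: [[-0.992, -0.13, -0.009], [-0.13, 0.992, -0.001], [0.009, 0.0, -1.0]]
wrist_force: [-7.9, -2.6, 4.6]
gripper_width: 0.154
```

Request:
arm_command --rows '[{"fingers":5,"travel":[-0.2,0,0],"roll":0},{"fingers":5,"travel":[-0.4,0,0],"roll":0},{"fingers":5,"travel":[-0.6,0,0],"roll":0},{"fingers":5,"travel":[-0.6,0,0],"roll":0}]'

```text
time_s: 11.15
tcp_pos: [0.5694, -0.0306, 0.0453]
ee_rot: [[-0.992, -0.128, -0.021], [-0.128, 0.992, -0.002], [0.021, 0.0, -1.0]]
wrist_force: [-18.2, -1.9, 9.9]
gripper_width: 0.161
```

```bash
cat > chk.py <<'E'
from h import *
import sys
a=np.radians(7.5); R=np.array([[np.cos(a),-np.sin(a)],[np.sin(a),np.cos(a)]])
s=sense(); print(s["time_s"],s["tcp_pos"],s["wrist_force"],"tcp rack",((s["tcp_pos"][:2]-np.array([.605,.0955]))@R*1000).round(1),s["gripper_width"])
n=sys.argv[1]; p,d=capture(n)
P=cloud(n,d,s); h=cv2.cvtColor(p,cv2.COLOR_RGB2HSV).astype(int); H,S,V=h[...,0],h[...,1],h[...,2]
L=(P[...,:2]-np.array([.605,.0955]))@R*1000; Z=P[...,2]
g=(S<80)&(abs(Z-.03)<.006)&(L[...,1]<-105)&(L[...,1]>-160)
y=(H>=17)&(H<32)&(S>120)&(abs(Z-.03)<.006)&(L[...,1]<-80)&(L[...,1]>-140)
o=(H<17)&(S>170)&(Z>.021)&(Z<.034)&(abs(L[...,1]+120)<25)
for x0 in range(-75,55,10):
    r=[]
    for m in (g,y,o):
        t=L[m&(abs(L[...,0]-x0)<5)][:,1]; r.append((len(t),*np.percentile(t,[2,98]).round(1).tolist()) if len(t) else 0)
    print(x0,r)
if o.any(): print("wedge x",np.percentile(L[o][:,0],[0,2,98,100]).round(1))
np.savez(sys.argv[2],p=p,d=d,R=s["ee_rot"],t=s["tcp_pos"])
E
python3 chk.py scene s4
python3 - <<'E'
import cv2,numpy as np
p=np.load("s4.npz")["p"]; cv2.imwrite("pics/s4.png",cv2.resize(p[120:270,180:360],None,fx=4,fy=4,interpolation=2)[:,:,::-1])
E
```

```text
11.15 [ 0.56937041 -0.03057134  0.04529852] [-18.17998285  -1.91641134   9.89778147] tcp rack [ -51.8 -120.3] 0.16138122932397925
-75 [0, 0, 0]
-65 [0, 0, 0]
-55 [0, 0, 0]
-45 [0, 0, (11, -133.0, -109.0)]
-35 [0, 0, (36, -133.1, -111.1)]
-25 [(27, -150.7, -135.6), (13, -107.8, -99.5), (33, -130.8, -109.3)]
-15 [(29, -151.0, -133.6), (15, -107.5, -99.4), (36, -130.8, -109.2)]
-5 [(28, -150.7, -133.7), (17, -110.4, -100.0), (34, -130.6, -109.9)]
5 [(31, -150.8, -134.9), (30, -128.7, -99.8), (12, -132.1, -112.2)]
15 [(32, -151.0, -133.8), (38, -128.7, -100.0), (5, -132.1, -130.1)]
25 [(32, -150.8, -133.9), (30, -129.0, -99.3), (3, -131.7, -130.3)]
35 [(44, -150.6, -114.6), (56, -125.5, -80.6), (4, -131.7, -128.4)]
45 [(65, -150.0, -112.9), (39, -109.5, -81.0), 0]
wedge x [-46.  -44.4 322.6 325.2]
```

View pics/s4.png

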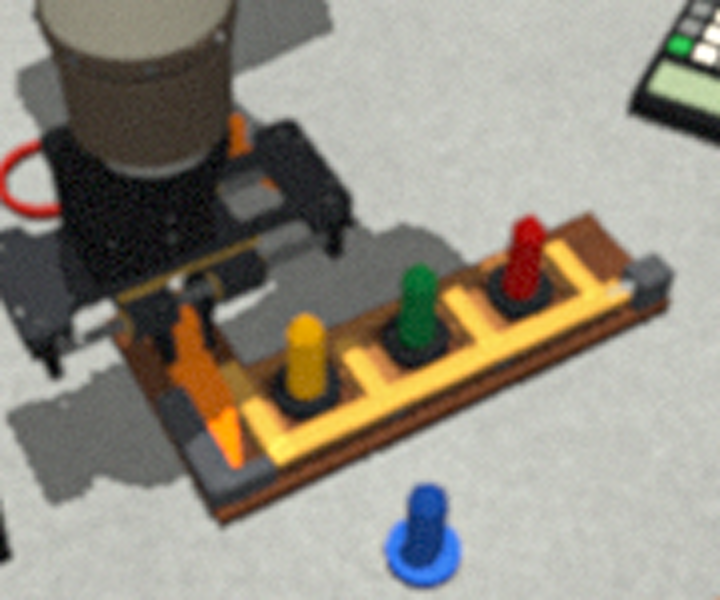

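Request:
arm_command --rows '[{"fingers":5,"travel":[0.4,0,0],"roll":0},{"fingers":5,"travel":[0.8,0,0],"roll":0},{"fingers":5,"travel":[0.8,0,0],"roll":0},{"fingers":35,"travel":[0.8,0,-0.1],"roll":0},{"fingers":35,"travel":[0.8,0,-0.1],"roll":0},{"fingers":35,"travel":[0.8,0,-0.1],"roll":0},{"fingers":35,"travel":[0.8,0,-0.1],"roll":0}]'

```text
time_s: 11.9
tcp_pos: [0.572, -0.0296, 0.0483]
ee_rot: [[-0.991, -0.131, 0.003], [-0.131, 0.991, 0.001], [-0.003, 0.0, -1.0]]
wrist_force: [0.2, 0.4, 0.1]
gripper_width: 0.336
```

```bash
python3 chk.py scene s5
```

```text
11.9 [ 0.57204477 -0.02961803  0.04833889] [0.22943663 0.37571155 0.08481684] tcp rack [ -49.  -119.7] 0.3363856062271992
-75 [0, 0, 0]
-65 [0, 0, (1, -128.3, -128.3)]
-55 [0, 0, (3, -129.9, -128.4)]
-45 [0, 0, (15, -132.9, -111.6)]
-35 [0, 0, (32, -132.3, -111.9)]
-25 [(25, -150.5, -134.6), (15, -108.1, -99.4), (33, -131.7, -110.7)]
-15 [(30, -150.9, -133.7), (13, -107.8, -99.4), (37, -130.8, -109.1)]
-5 [(27, -150.9, -134.8), (20, -120.2, -100.1), (30, -130.9, -109.7)]
5 [(31, -150.9, -134.9), (39, -128.5, -100.1), (7, -131.6, -112.3)]
15 [(31, -150.7, -134.0), (37, -128.4, -99.9), (4, -131.5, -129.7)]
25 [(32, -150.8, -133.8), (33, -129.7, -95.3), (2, -132.0, -125.7)]
35 [(50, -150.8, -113.9), (50, -111.9, -81.2), (3, -131.2, -129.2)]
45 [(63, -150.2, -112.0), (41, -109.6, -81.3), 0]
wedge x [-60.8 -49.5 321.8 324.3]
```

Request:
arm_command --rows '[{"fingers":35,"travel":[0,0,-4],"roll":0},{"fingers":35,"travel":[0,0,-9],"roll":0},{"fingers":45,"travel":[0,0,-14],"roll":0},{"fingers":45,"travel":[-3,2,-19],"roll":0},{"fingers":45,"travel":[-7,6,-20],"roll":0},{"fingers":45,"travel":[-13.4,9,-20],"roll":0},{"fingers":45,"travel":[-13.4,11.3,-20],"roll":0},{"fingers":45,"travel":[-13.4,11.3,-20],"roll":0},{"fingers":45,"travel":[-13.4,11.3,-20],"roll":0},{"fingers":45,"travel":[-13.4,11.3,-20],"roll":0}]'

```text
time_s: 12.95
tcp_pos: [0.6884, 0.0988, 0.2477]
ee_rot: [[-0.991, -0.13, -0.0], [-0.13, 0.991, -0.0], [0.0, -0.0, -1.0]]
wrist_force: [0.3, -0.2, 0.3]
gripper_width: 0.452
```

```bash
python3 chk.py wrist w6
python3 - <<'E'
from h import *
z=np.load("w6.npz"); p=z["p"]; save("w6",cv2.resize(p,(800,600))); P=cloud("wrist",z["d"],dict(ee_rot=z["R"],tcp_pos=z["t"]))
h=cv2.cvtColor(p,cv2.COLOR_RGB2HSV).astype(int); H,S,V=h[...,0],h[...,1],h[...,2]; Z=P[...,2]
for nm,c in (("green",(H>50)&(H<85)&(S>120)),("yellow",(H>16)&(H<30)&(S>140)),("red",((H<8)|(H>170))&(S>150))):
    m=c&(Z>.04)&(Z<.097)&(P[...,1]<.3)&(P[...,1]>-.02)&(P[...,0]>.55)&(P[...,0]<.66); t=P[m]; print(nm,len(t),t.mean(0).round(4),t[t[:,2]>.08].mean(0).round(4),np.percentile(t,[2,98],axis=0).round(3).tolist())
# foot ring: black at z~.022 
m=(V<75)&(S<90)&(abs(Z-.022)<.004)&(P[...,0]>.55)&(P[...,0]<.66)&(P[...,1]>-.03)
k,l,st,ce=cv2.connectedComponentsWithStats(m.astype(np.uint8))
for i in range(1,k):
    if st[i,4]>60:
        Q=P[l==i]; print("foot",st[i,4],cv2.minEnclosingCircle((Q[:,:2]*1000).astype(np.float32)))
E
```

```text
12.95 [0.68839469 0.09882034 0.24766885] [ 0.3187573  -0.2124817   0.34881934] tcp rack [83.1 -7.6] 0.4522938886242819
-75 [0, 0, 0]
-65 [0, (5, -118.2, -113.5), (65, -117.1, -109.0)]
-55 [0, (4, -113.4, -112.8), (65, -113.9, -109.1)]
-45 [0, (3, -113.9, -110.4), (61, -113.9, -109.0)]
-35 [0, (3, -131.2, -130.5), (175, -130.8, -109.2)]
-25 [(122, -149.0, -132.7), (101, -130.8, -97.3), (194, -130.3, -109.7)]
-15 [(132, -149.0, -133.1), (109, -130.7, -97.2), (173, -130.7, -109.2)]
-5 [(146, -148.7, -133.3), (123, -113.2, -97.3), (186, -131.3, -110.1)]
5 [(131, -149.2, -133.2), (111, -130.8, -97.4), (130, -131.3, -113.4)]
15 [(128, -149.1, -133.6), (108, -130.8, -97.1), (73, -131.4, -117.1)]
25 [(111, -149.0, -133.9), (98, -130.8, -97.3), (53, -132.5, -97.5)]
35 [(177, -149.0, -111.8), (201, -109.5, -81.0), (25, -131.6, -101.2)]
45 [(190, -148.8, -111.4), (128, -110.2, -80.9), 0]
wedge x [-68.3 -66.   30.3  36.5]
green 351 [0.6053 0.1035 0.0799] [0.6053 0.1039 0.0837] [[0.596, 0.094, 0.074], [0.614, 0.113, 0.089]]
yellow 442 [0.6146 0.0323 0.0758] [0.6151 0.0307 0.0837] [[0.605, 0.021, 0.044], [0.624, 0.04, 0.088]]
red 494 [0.5959 0.1748 0.0739] [0.5956 0.1774 0.0837] [[0.586, 0.168, 0.044], [0.605, 0.187, 0.088]]
foot 519 ((615.1000366210938, 29.784299850463867), 20.729215621948242)
foot 569 ((605.2949829101562, 103.83267211914062), 20.479074478149414)
foot 343 ((595.509765625, 177.8145751953125), 20.428495407104492)
```

View pics/w6.png

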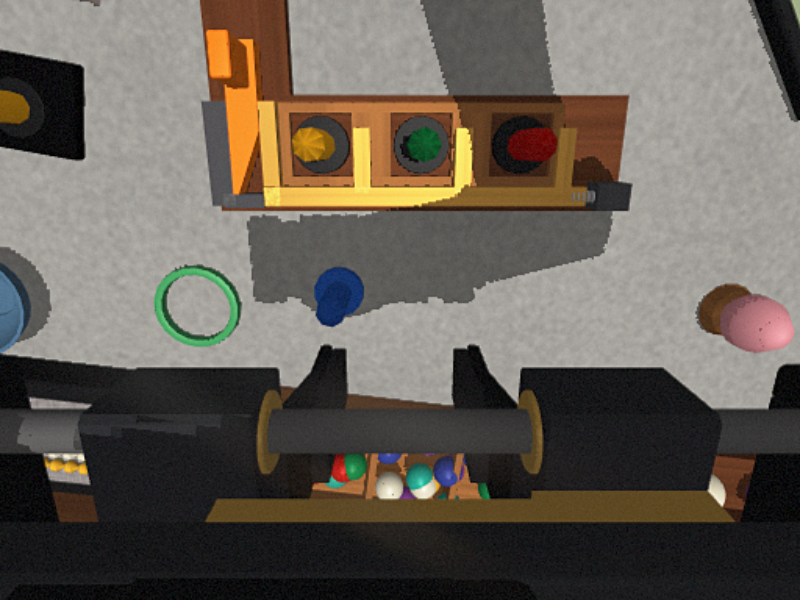

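Request:
arm_command --rows '[{"fingers":50,"travel":[4,0.8,2],"roll":0},{"fingers":50,"travel":[8.17,1.58,5],"roll":0},{"fingers":50,"travel":[8.17,1.58,9],"roll":0},{"fingers":50,"travel":[8.17,1.58,12],"roll":0},{"fingers":50,"travel":[8.17,1.58,12],"roll":0},{"fingers":50,"travel":[8.17,1.58,12],"roll":0}]'

```text
time_s: 13.6
tcp_pos: [0.6063, 0.1036, 0.129]
ee_rot: [[-0.992, -0.13, 0.001], [-0.13, 0.992, -0.0], [-0.001, -0.0, -1.0]]
wrist_force: [1.3, -0.6, 1.0]
gripper_width: 0.501
```

Settling within 1 mm; descend and close.

Request:
arm_command --rows '[{"fingers":50,"travel":[0,0,3],"roll":0},{"fingers":50,"travel":[0,0,6],"roll":0},{"fingers":50,"travel":[0,0,8],"roll":0},{"fingers":50,"travel":[0,0,8],"roll":0},{"fingers":50,"travel":[0,0,8],"roll":0}]'

```text
time_s: 14.1
tcp_pos: [0.6075, 0.1046, 0.0499]
ee_rot: [[-0.991, -0.131, 0.004], [-0.131, 0.991, 0.001], [-0.004, 0.0, -1.0]]
wrist_force: [-1.0, -0.5, 0.3]
gripper_width: 0.498
```

Request:
arm_command --rows '[{"fingers":10,"travel":[0,0,0],"roll":0},{"fingers":10,"travel":[0,0,0],"roll":0},{"fingers":10,"travel":[0,0,0],"roll":0},{"fingers":10,"travel":[0,0,0],"roll":0},{"fingers":10,"travel":[0,0,0],"roll":0}]'

```text
time_s: 14.6
tcp_pos: [0.6062, 0.1044, 0.0486]
ee_rot: [[-0.991, -0.131, 0.001], [-0.131, 0.991, 0.0], [-0.001, -0.0, -1.0]]
wrist_force: [-1.1, 0.3, 3.5]
gripper_width: 0.239
```

Request:
arm_command --rows '[{"fingers":10,"travel":[0,0,-0.5],"roll":0},{"fingers":10,"travel":[0,0,-1.5],"roll":0},{"fingers":10,"travel":[0,0,-3],"roll":0},{"fingers":10,"travel":[0,0,-3],"roll":0}]'

```text
time_s: 15.0
tcp_pos: [0.6073, 0.1049, 0.0802]
ee_rot: [[-0.991, -0.131, 0.005], [-0.131, 0.991, 0.001], [-0.005, 0.001, -1.0]]
wrist_force: [0.2, -0.4, -0.9]
gripper_width: 0.24
```

Request:
arm_command --rows '[{"fingers":10,"travel":[0,0,-4],"roll":0},{"fingers":10,"travel":[0,0,-8],"roll":0},{"fingers":10,"travel":[0,0,-12],"roll":0},{"fingers":10,"travel":[0,-3,-12],"roll":0},{"fingers":10,"travel":[0,-7,-12],"roll":0},{"fingers":10,"travel":[0,-11,-12],"roll":0},{"fingers":10,"travel":[0,-15,-12],"roll":0},{"fingers":10,"travel":[0,-19,-12],"roll":0},{"fingers":10,"travel":[0,-23,-12],"roll":0},{"fingers":10,"travel":[0,-27,-12],"roll":0}]'

```text
time_s: 16.0
tcp_pos: [0.6408, -0.1648, 0.1972]
ee_rot: [[-0.991, -0.13, -0.001], [-0.13, 0.991, 0.0], [0.001, 0.001, -1.0]]
wrist_force: [0.3, 0.2, -1.8]
gripper_width: 0.244
```

Request:
arm_command --rows '[{"fingers":10,"travel":[0.1,-4,0],"roll":0},{"fingers":10,"travel":[0.1,-8,0],"roll":0},{"fingers":10,"travel":[0.1,-12,0],"roll":0},{"fingers":10,"travel":[0.1,-14,0],"roll":0},{"fingers":10,"travel":[0.1,-14.8,0],"roll":0},{"fingers":10,"travel":[0.1,-14.8,0],"roll":0},{"fingers":10,"travel":[0.1,-14.8,0],"roll":0},{"fingers":10,"travel":[0.1,-14.8,0],"roll":0}]'

```text
time_s: 16.8
tcp_pos: [0.6595, -0.3087, 0.198]
ee_rot: [[-0.991, -0.132, 0.0], [-0.132, 0.991, 0.0], [-0.0, 0.0, -1.0]]
wrist_force: [-0.1, 0.8, -1.7]
gripper_width: 0.241
```

```bash
cat > pad.py <<'E'
from h import *
s=sense(); print(s["time_s"],s["tcp_pos"],s["joints"].round(0),s["gripper_width"])
p,d=capture("wrist"); save("w7",cv2.resize(p,(800,600))); P=cloud("wrist",d,s); np.savez("w7",p=p,d=d,R=s["ee_rot"],t=s["tcp_pos"])
p2,d2=capture("top"); P2=cloud("top",d2)
for n,q,Q in (("w",p,P),("top",p2,P2)):
    V=cv2.cvtColor(q,cv2.COLOR_RGB2HSV)[...,2]
    m=((V<70)&(abs(Q[...,2]-.012)<.005)&(abs(Q[...,0]-.585)<.06)&(abs(Q[...,1]+.315)<.06)).astype(np.uint8)
    k,l,st,_=cv2.connectedComponentsWithStats(m)
    if k>1:
        i=1+np.argmax(st[1:,4]); T=Q[l==i]; print(n,st[i,4],np.median(T[:,2]).round(4),cv2.minAreaRect((T[:,:2]*1000).astype(np.float32)))
E
python3 pad.py
```

```text
16.8 [ 0.65949992 -0.30867346  0.19795036] [-12.  34.  14.  -0. -71. -70.] 0.24097715648079152
w 2291 0.0127 ((584.8280029296875, -314.3687744140625), (69.32678985595703, 69.92467498779297), 0.8056848645210266)
top 258 0.0117 ((583.7709350585938, -326.3135681152344), (40.97029113769531, 68.7169418334961), 89.62014770507812)
```

View pics/w7.png

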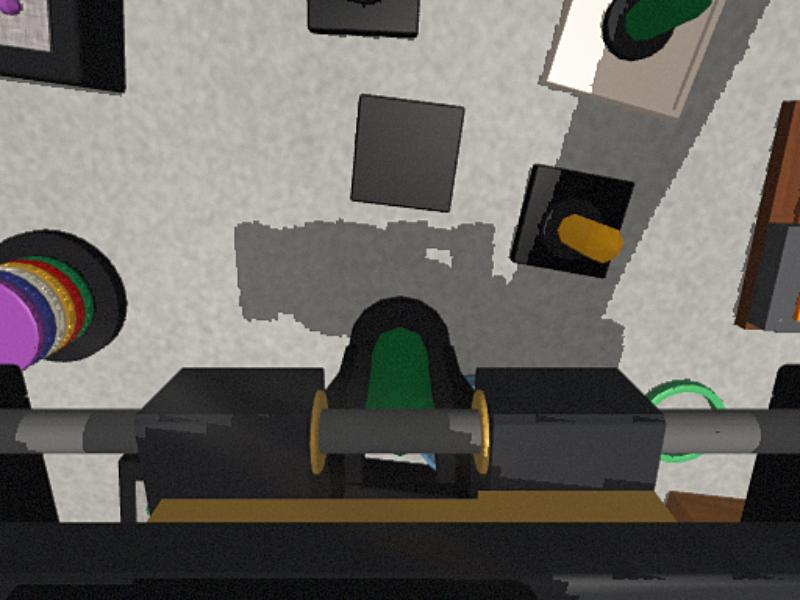

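Request:
arm_command --rows '[{"fingers":10,"travel":[3,0.2,0],"roll":0},{"fingers":10,"travel":[6,0.44,3],"roll":0},{"fingers":10,"travel":[7.37,0.44,7],"roll":0},{"fingers":10,"travel":[7.37,0.44,11],"roll":0},{"fingers":10,"travel":[7.37,0.44,12],"roll":0},{"fingers":10,"travel":[7.37,0.44,12],"roll":0},{"fingers":10,"travel":[7.37,0.44,12],"roll":0}]'

```text
time_s: 17.6
tcp_pos: [0.5876, -0.3158, 0.0798]
ee_rot: [[-0.991, -0.132, 0.003], [-0.132, 0.991, -0.002], [-0.003, -0.002, -1.0]]
wrist_force: [0.6, -0.5, -0.5]
gripper_width: 0.239
```

```bash
cat > tw.py <<'E'
from h import *
s=sense(); print(s["time_s"],s["tcp_pos"],s["wrist_force"])
for n in ("scene","top"):
    p,d=capture(n); P=cloud(n,d); h=cv2.cvtColor(p,cv2.COLOR_RGB2HSV).astype(int); Z=P[...,2]
    bx=(abs(P[...,0]-.585)<.06)&(abs(P[...,1]+.315)<.06)
    pad=bx&(h[...,2]<75)&(abs(Z-.012)<.004); g=bx&(h[...,0]>50)&(h[...,0]<85)&(h[...,1]>120)&(Z>.02)
    r=cv2.minAreaRect((P[pad][:,:2]*1000).astype(np.float32)) if pad.sum()>20 else None
    print(n,"pad",r,"green",g.sum(),P[g].mean(0).round(4) if g.any() else 0, np.percentile(Z[g],[1,99]).round(3) if g.any() else 0)
    np.savez("tw_"+n,p=p,d=d)
E
python3 tw.py
```

```text
17.6 [ 0.58763138 -0.31575252  0.07981647] [ 0.59063417 -0.53595188 -0.48469119]
scene pad ((586.4564819335938, -314.57952880859375), (69.53655242919922, 68.65928649902344), 0.16384440660476685) green 277 [ 0.5976 -0.3162  0.1052] [0.051 0.248]
top pad ((581.9791259765625, -322.42095947265625), (54.899715423583984, 67.86376190185547), 86.5053939819336) green 5 [ 0.5804 -0.296   0.1502] [0.048 0.25 ]
```

Request:
arm_command --rows '[{"fingers":10,"travel":[0,0,1],"roll":0},{"fingers":10,"travel":[0,0,2],"roll":0},{"fingers":10,"travel":[0,0,2.7],"roll":0},{"fingers":10,"travel":[0,0,2.75],"roll":0},{"fingers":10,"travel":[0,0,2.75],"roll":0},{"fingers":10,"travel":[0,0,2.75],"roll":0}]'

```text
time_s: 18.3
tcp_pos: [0.5857, -0.3155, 0.0502]
ee_rot: [[-0.991, -0.13, -0.0], [-0.13, 0.991, -0.0], [0.0, -0.0, -1.0]]
wrist_force: [0.1, 0.1, -0.6]
gripper_width: 0.242
```

Request:
arm_command --rows '[{"fingers":10,"travel":[0,0.12,0],"roll":0},{"fingers":10,"travel":[0,0.12,0.1],"roll":0},{"fingers":10,"travel":[0,0.12,0.16],"roll":0},{"fingers":10,"travel":[0,0.12,0.16],"roll":0},{"fingers":10,"travel":[0,0.12,0.16],"roll":0}]'

```text
time_s: 18.8
tcp_pos: [0.5855, -0.3143, 0.0487]
ee_rot: [[-0.991, -0.13, 0.0], [-0.13, 0.991, 0.0], [-0.0, 0.0, -1.0]]
wrist_force: [0.2, -0.5, -1.0]
gripper_width: 0.235
```

Touching level (same TCP height as at the pick). Release gently, then rise.

Request:
arm_command --rows '[{"fingers":20,"travel":[0,0,0.03],"roll":0},{"fingers":28,"travel":[0,0,0.03],"roll":0},{"fingers":35,"travel":[0,0,0.03],"roll":0},{"fingers":45,"travel":[0,0,0.03],"roll":0},{"fingers":50,"travel":[0,0,0.03],"roll":0},{"fingers":50,"travel":[0,0,0.03],"roll":0}]'

```text
time_s: 19.4
tcp_pos: [0.5856, -0.3143, 0.0484]
ee_rot: [[-0.991, -0.13, 0.0], [-0.13, 0.991, -0.0], [-0.0, -0.0, -1.0]]
wrist_force: [-0.0, -0.6, 0.4]
gripper_width: 0.482
```

Request:
arm_command --rows '[{"fingers":50,"travel":[0,0,-2],"roll":0},{"fingers":50,"travel":[0,0,-5],"roll":0},{"fingers":50,"travel":[0,0,-9],"roll":0},{"fingers":50,"travel":[0,0,-14],"roll":0},{"fingers":50,"travel":[-4,0,-17],"roll":0},{"fingers":50,"travel":[-8,0,-18],"roll":0},{"fingers":50,"travel":[-8,0,-18],"roll":0},{"fingers":50,"travel":[-8,0,-18],"roll":0}]'

```text
time_s: 20.2
tcp_pos: [0.665, -0.3033, 0.2271]
ee_rot: [[-0.991, -0.131, -0.002], [-0.131, 0.991, 0.001], [0.001, 0.001, -1.0]]
wrist_force: [-0.4, 0.2, -0.6]
gripper_width: 0.499
```

```bash
python3 tw.py; python3 pad.py
python3 - <<'E'
from h import *
z=np.load("w7.npz"); p=z["p"]; P=cloud("wrist",z["d"],dict(ee_rot=z["R"],tcp_pos=z["t"])); h=cv2.cvtColor(p,cv2.COLOR_RGB2HSV).astype(int); Z=P[...,2]
bx=(abs(P[...,0]-.585)<.05)&(abs(P[...,1]+.315)<.05)
g=bx&(h[...,0]>50)&(h[...,0]<85)&(h[...,1]>120)&(Z>.08)&(Z<.1); print("tip",g.sum(),P[g].mean(0))
f=bx&(h[...,2]<80)&(abs(Z-.022)<.003); print("foot",f.sum(),cv2.minEnclosingCircle((P[f][:,:2]*1000).astype(np.float32)))
a=np.load("tw_scene.npz")["p"]; b=cv2.resize(a[110:300,40:360],(800,475),interpolation=cv2.INTER_CUBIC); cv2.imwrite("pics/end.png",b[:,:,::-1])
E
python3 chk.py scene s9 | tail -12
```

```text
20.2 [ 0.66497196 -0.30326407  0.22714895] [-0.40840164  0.21867523 -0.58843927]
scene pad ((586.1678466796875, -313.95294189453125), (70.69210815429688, 66.87139892578125), 0.8576076030731201) green 216 [ 0.591  -0.3123  0.0555] [0.021 0.086]
top pad ((583.8353271484375, -327.1086120605469), (68.58787536621094, 42.356571197509766), 1.2748912572860718) green 77 [ 0.5892 -0.3099  0.1044] [0.022 0.394]
20.3 [ 0.66374378 -0.30378168  0.22724666] [-12.  33.  17.  -0. -75. -71.] 0.4952925078161762
w 2042 0.0127 ((584.8623657226562, -314.3341064453125), (69.41741943359375, 69.8316879272461), 0.8665981888771057)
top 86 0.0117 ((563.9447021484375, -332.950439453125), (31.623350143432617, 52.94646072387695), 35.04682922363281)
tip 187 [ 0.58442979 -0.31439441  0.0838229 ]
foot 735 ((584.5469360351562, -314.4686279296875), 20.73430824279785)
-55 [0, 0, (9, -133.1, -129.3)]
-45 [0, 0, (14, -133.0, -111.2)]
-35 [0, (19, -129.1, -112.5), (14, -132.9, -111.8)]
-25 [(23, -150.5, -134.6), (45, -128.5, -99.9), (4, -132.1, -130.2)]
-15 [(32, -151.0, -133.6), (45, -127.9, -98.9), (5, -132.1, -129.7)]
-5 [(28, -151.0, -134.0), (42, -128.2, -99.8), (9, -131.1, -110.8)]
5 [(36, -151.0, -134.3), (40, -128.0, -99.9), (6, -131.9, -119.3)]
15 [(32, -151.2, -133.7), (34, -128.0, -99.4), (7, -131.8, -119.8)]
25 [(32, -151.0, -134.0), (28, -128.3, -98.9), (6, -131.9, -126.3)]
35 [(47, -151.2, -114.1), (50, -110.5, -80.6), (4, -131.2, -128.6)]
45 [(68, -150.2, -112.1), (43, -109.3, -81.2), 0]
wedge x [-68.9 -66.4 324.3 325. ]
```

View pics/end.png

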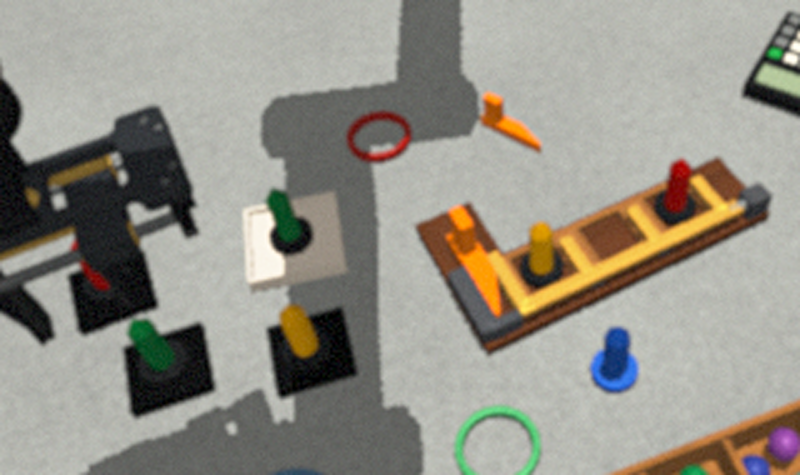

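```bash
python3 -c "
from station import *
print(finish_job(), sense()['time_s'])"
```

```text
the job is handed in; nothing more can be done
the job is handed in; nothing more can be done
```

The job is done and handed in at about 20 s of the 62 s allowed.

- **Wedge:** I turned the larger orange wedge half round, pushed it point first along the post until the tip met the stop, and let go. The push force rose to about 18 N there with no further travel. In the last check it was still home, with the keeper lug about 12 mm open.
- **Tower:** The sold tower was the green one. I lifted the green stock tower out of the middle pocket and stood it on the empty pad. The wrist camera put its foot about 0.3 mm from the pad's centre, with the tip right above it, so it stands upright.
- **Everything else:** In the last picture the other towers, the bangle rings, the small wedge and the blue look-alike stood where they were, and the gripper was clear of everything.

The scene and top cameras read positions by the rack about 1 to 1.5 mm different from the wrist camera, within the stated calibration. The top camera could not confirm the tower's position because the arm partly covered the pad. I saw no failed checks.

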